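# Find the loose bolt in the spindle drawer and hold its cap open

## Robot

A 7-joint arm with a two-finger parallel gripper is mounted at the origin on the work surface. World frame = base frame: x ahead of the robot, y to its left, z up, the work surface at z = 0. Lengths are in m, angles in rad, forces in N, time in s.
With the tool pointing down it reaches from about 0.4 to 0.875 m from the base axis. Payload 19.3 kg.
Tool frame: the origin (TCP) lies at the very end of the fingers, on their centre line; the grasp point (between the pads) lies 19 mm behind it; z points along the fingers, y is the line along which they close (so a half turn about z gives the same grasp; the last joint's range is limited). The gripper opens to 85 mm and grips with 20 to 120 N. Pads are 22 mm wide; open, the fingers measure 114 mm over their backs; the gripper's body (76 mm by 85 mm) begins 54 mm behind the grasp point. The pads swing forward as they close: fully open they stand 13 mm farther back than shut.
Start: joints at [-0.07, 0.521, -0.036, 1.599, 0.021, 1.021, -0.113], TCP at [0.625, -0, 0.231] pointing down, gripper open.
Joint ranges: [-2.91, 2.91], [-0.3, 2.13], [-1.5, 1.42], [0.17, 2.43], [-1.26, 4.41], [0.16, 1.93], [-2.52, 2.52]. Speed limits (rad/s): [1.89, 1.89, 2.39, 2.39, 3.01, 3.01, 3.01].

## Interface

Orientations are given as [roll, pitch, yaw] about the fixed x, y, z axes, in that order (R = Rz(yaw) Ry(pitch) Rx(roll)).
In Python, from workcell import monitor, optics, job_done gives the robot as it stands.
- The arm moves only by the shell command python3 -m handwheel 'ROWS' [FORCE]. ROWS is JSON, a list of rows, each an object of numbers: "dx", "dy", "dz": the shift along the tool's x, y, z in cm; "wx", "wy", "wz": the turn, a rotation vector about the tool's x, y, z in rad; "claw": the opening in per cent of the stroke, from 0 (shut) to 100 (fully open). A call has 1 to 8 rows; each row shifts and turns the commanded pose from where the row before left it, along the tool's axes as they then stand; what a row does not reach is not made up. A row lasts 1/8 s, in which the tool goes at most 62.5 mm and 10.7 degrees, less where a joint would pass 70% of its speed; a pose out of reach is approached as far as the arm can. A call with a gripper value outside its range is refused whole. The fingers move at their own pace and stop on an object; FORCE is the grip in N (left out, the last holds). Time passes only in rows, so rows that do not move let the fingers close. It gives the time, the measured TCP pose, the force, the opening and the grip force at its end, in the units of the state.
- monitor.observe(): the state, without advancing time (a new reading comes with each control period).
- optics.grab_frame(name): name is "scene" or "side" or "wrist"; returns a dict with "frame" (420x560x3 uint8, blue, green, red), "fovy" (degrees; the focal length in pixels is half the picture's height over the tangent of half this angle, whatever the lens; pixels are square), "cx", "cy" (the principal point, pixels), "k1" (the pictures are not rectified: a ray, as slopes to the right and down, at radius r is drawn at 1 + k1 r^2 times it, then the intrinsics apply), "R" (3x3) and "t" (3): a world point X has camera coordinates R X + t. Camera axes: x right, y down, z forward; pixel columns grow to the right and rows downward; lengths in m; the calibration is good to about 2 mm. A picture is of the moment at which its call begins. There is no depth.
- job_done(): hands the job in; it is judged then, once.
Trained networks look in the newest picture that a camera, given by its name, has taken for a name from the list of things; names that differ only in an ending like _2 or _b are one class to them, and where a whole thing is asked for, a point or a joint stands for the part that bears it (a point fixed in the world has none). Each returns a list of dicts, best first, with "p" (0 to 1); they miss things now and then, are a little off and sometimes report something else, mostly with a low value. They report only what shows in the picture. A call takes as long as a camera call.
- optics.masks_of(name, camera): "region" (420x560 bool, what is visible of it) and "rect" ([left, top, width, height] in pixels, round what is visible of it).
The state is a dict: "clock": time; "qpos": joint angles; "qd": joint speeds; "joint_efforts": joint torques, N m; "position": TCP position; "tool_rot": TCP orientation; "force": force on the tool from outside, world axes, zero at the start; "moment": the same for the moment, N m; "grip_width": finger opening in m; "finger_force": force on a finger pad.
Only numpy, scipy, OpenCV 4.12 (cv2) and the standard library are available. Lean on these libraries where they do the work, as an engineer would, in place of code of your own. Each camera call takes 0.05 s, during which the arm holds its last target. There are 200 camera calls.

## Task

Pull the drawer of the green cabinet out to its stop; in it stand three bolts under hinged orange caps, one of them loose. Tap each cap with the fingertips, left first, then middle, then right as the robot sees them, pressing down firmly (over 8 N, as a thumb would) so that the loose bolt shows itself by sinking and staying down. Then swing the cap of the loose bolt up by its fin to well over halfway to upright and finish while holding it open there, with the drawer still out, the other two caps never opened, and the jar, screwdriver and grinding wheel left alone.

Things in the scene. Friction and masses are not known exactly. Their poses are not given: they have to be found in the camera images.
- cabinet: Low green steel drawer cabinet on the bench, 280 deep (x) x 320 wide (y) x 152 mm high, fixed. Origin: middle of its lower front edge, on the bench; its own -x is the front (towards the robot), +y is left as the robot sees it, z up. Its yaw varies within about 13 degrees; drawer, bolts and caps share its axes. Its top is flat, with a black mat and a card and disc under 6 mm thick fixed on it.
- tray (a joint): Its one drawer (blue front 14 mm thick, top edge 139 mm above the bench). 0 = shut, grows in m as it slides out along the cabinet's -x, stop at 0.17. Pulling takes about 7 N; it stays where it is left. Inside, a flat aluminium deck (top 98 mm above the bench) carries a row of three capped bolts along y, 70 mm behind the front's inner face; behind them lie three flat dark fixed discs.
- tray_handle (a point): Middle of the drawer's steel bar handle: round bar 12 mm thick, 120 mm long along the cabinet's y, axis 45 mm ahead of the drawer front's outer face and 118 mm above the bench; free from above, below and (at its middle) both sides. Moves with the drawer.
- bolt_left (a joint): How far the left bolt (left/middle/right as the robot sees it, 85 mm apart) has sunk into the deck, in m: 0 at the start. A tight bolt gives less than 1.5 mm when pressed; the loose one (which of the three varies, and they look alike) slides down 8 mm once pressed with more than about 8 N, and stays down.
- cap_left (a joint): Angle of the left bolt's hinged cap, rad: 0 = shut, grows as its front (robot side) swings up, stop at 1.7. A weak spring (under 1 N at the fin) shuts it when let go.
- crown_left: The left bolt's orange plastic cap, a disc 38 mm across and 12 mm thick sitting on the bolt; origin at the centre of its flat top (bolt axis), 124 mm above the bench when up; axes as the cabinet's when shut. The place to tap. In front (-x) a tab 12 mm wide leads to the fin.
- fin_left (a point): Grip point in the black upright fin at the front end of the left cap's tab: fin 10 (x) x 12 (y) x 22 mm high; this point is 33 mm ahead (-x) of the crown's origin and 6 mm above it, 8 mm below the fin's top. Pinch it across y from above: the tab below it is no wider than the fin, and the deck lies 32 mm below this point (24 mm once the bolt has sunk).
- hinge_left (a point): On the axis (along y) of the left cap's hinge, behind it: 56 mm behind and 14 mm below the fin's grip point when shut.
- bolt_middle (a joint): How far the middle bolt (left/middle/right as the robot sees it, 85 mm apart) has sunk into the deck, in m: 0 at the start. A tight bolt gives less than 1.5 mm when pressed; the loose one (which of the three varies, and they look alike) slides down 8 mm once pressed with more than about 8 N, and stays down.
- cap_middle (a joint): Angle of the middle bolt's hinged cap, rad: 0 = shut, grows as its front (robot side) swings up, stop at 1.7. A weak spring (under 1 N at the fin) shuts it when let go.
- crown_middle: The middle bolt's orange plastic cap, a disc 38 mm across and 12 mm thick sitting on the bolt; origin at the centre of its flat top (bolt axis), 124 mm above the bench when up; axes as the cabinet's when shut. The place to tap. In front (-x) a tab 12 mm wide leads to the fin.
- fin_middle (a point): Grip point in the black upright fin at the front end of the middle cap's tab: fin 10 (x) x 12 (y) x 22 mm high; this point is 33 mm ahead (-x) of the crown's origin and 6 mm above it, 8 mm below the fin's top. Pinch it across y from above: the tab below it is no wider than the fin, and the deck lies 32 mm below this point (24 mm once the bolt has sunk).
- hinge_middle (a point): On the axis (along y) of the middle cap's hinge, behind it: 56 mm behind and 14 mm below the fin's grip point when shut.
- bolt_right (a joint): How far the right bolt (left/middle/right as the robot sees it, 85 mm apart) has sunk into the deck, in m: 0 at the start. A tight bolt gives less than 1.5 mm when pressed; the loose one (which of the three varies, and they look alike) slides down 8 mm once pressed with more than about 8 N, and stays down.
- cap_right (a joint): Angle of the right bolt's hinged cap, rad: 0 = shut, grows as its front (robot side) swings up, stop at 1.7. A weak spring (under 1 N at the fin) shuts it when let go.
- crown_right: The right bolt's orange plastic cap, a disc 38 mm across and 12 mm thick sitting on the bolt; origin at the centre of its flat top (bolt axis), 124 mm above the bench when up; axes as the cabinet's when shut. The place to tap. In front (-x) a tab 12 mm wide leads to the fin.
- fin_right (a point): Grip point in the black upright fin at the front end of the right cap's tab: fin 10 (x) x 12 (y) x 22 mm high; this point is 33 mm ahead (-x) of the crown's origin and 6 mm above it, 8 mm below the fin's top. Pinch it across y from above: the tab below it is no wider than the fin, and the deck lies 32 mm below this point (24 mm once the bolt has sunk).
- hinge_right (a point): On the axis (along y) of the right cap's hinge, behind it: 56 mm behind and 14 mm below the fin's grip point when shut.
- paste_jar: Glass jar with blue lid, 60 mm across, 65 mm high, standing on the bench ahead of and to the left of the cabinet; origin at its underside. To be left alone.
- screwdriver: Red-handled screwdriver lying on the bench to the right of the cabinet. To be left alone.
- cup_wheel: Dark steel cup grinding wheel, 100 mm across, 42 mm high, on the bench to the left of the cabinet; origin at its underside. To be left alone.

How it is judged:
By the outcome, as a careful person would: the job done as asked, in the order asked, and still so for the second after the job is handed in, while the arm keeps its last pose, push and grip.
It also fails if it takes over 69 s, if anything falls off the work surface, if the arm or the gripper's body presses on something with over 40 N, if the wrist force passes 120 N, or if a joint passes its speed limit or range.

## Working session

There is one attempt and no reset: what is moved stays moved. The work goes in short steps, Python scripts to look and compute and a shell command to move; the robot and the scene stay as the last step left them, time stands still between calls to the robot, and variables do not carry over. Pictures are saved under pics/ and viewed, at most 10 in all, crops included, and the job is handed in when it is done.

```bash
mkdir -p pics; ls; cat > h.py <<'E'
import numpy as np, cv2
from workcell import monitor, optics, job_done
def grab(c,save=None):
    f=optics.grab_frame(c)
    if save: cv2.imwrite('pics/'+save,f['frame'])
    return f
def K(f):
    fl=210/np.tan(np.radians(f['fovy'])/2); return fl
def ray(f,u,v):
    fl=K(f); k=f['k1']
    a=np.array([(u-f['cx'])/fl,(v-f['cy'])/fl]); s=a.copy()
    for _ in range(20): s=a/(1+k*(s@s))
    R=np.array(f['R']);t=np.array(f['t'])
    return -R.T@t, R.T@np.array([s[0],s[1],1])
def onz(f,u,v,z):
    o,d=ray(f,u,v); return o+d*(z-o[2])/d[2]
def proj(f,X):
    c=np.array(f['R'])@np.array(X)+np.array(f['t']); s=c[:2]/c[2]; s=s*(1+f['k1']*(s@s)); return s*K(f)+[f['cx'],f['cy']]
E
python3 - <<'E'
from h import *
fs={c:grab(c,c+'0.png') for c in ('scene','side','wrist')}
a=np.hstack([cv2.resize(fs[c]['frame'],(400,300)) for c in ('side','wrist')])
cv2.imwrite('pics/sw0.png',a)
for c in fs:
    print(c,-np.array(fs[c]['R']).T@fs[c]['t'],fs[c]['fovy'],fs[c]['k1'])
    for n in ('cabinet','tray','tray_handle','paste_jar'):
        for m in optics.masks_of(n,c)[:1]:
            y,x=np.nonzero(m['region']); print(' ',n,round(m['p'],2),m['rect'],x.mean().round(1),y.mean().round(1), cv2.minAreaRect(np.c_[x,y].astype(np.float32)))
print(monitor.observe())
E
```

```text
pics
scene [ 1.31806167 -0.30968716  0.85774155] 48.294230303461084 0.039107583867445686
  cabinet 0.89 [192.4, 195.7, 221.0, 211.0] 300.6 292.2 ((301.2916564941406, 280.35272216796875), (177.41452026367188, 186.53207397460938), 53.40336608886719)
  tray 0.72 [223.5, 206.8, 56.0, 32.8] 250.4 218.8 ((249.9000244140625, 221.3000030517578), (12.969194412231445, 55.90169906616211), 63.43495178222656)
  tray_handle 0.95 [220.8, 205.8, 54.4, 31.9] 246.5 221.2 ((249.59861755371094, 221.7473907470703), (13.882353782653809, 56.58823776245117), 61.927513122558594)
  paste_jar 0.91 [286.9, 165.6, 23.0, 29.9] 298.2 182.2 ((299.68963623046875, 180.77586364746094), (19.683706283569336, 30.268339157104492), 21.801406860351562)
side [0.09381349 0.53807174 0.89777356] 43.35924343604566 -0.0531917546420756
  cabinet 0.96 [139.9, 89.8, 193.0, 169.7] 232.6 176.7 ((236.77239990234375, 165.63104248046875), (150.64450073242188, 177.63429260253906), 41.633541107177734)
  tray 0.64 [246.7, 133.4, 85.6, 126.2] 286.5 198.2 ((289.137939453125, 193.34481811523438), (33.8825569152832, 143.00433349609375), 41.6335
[... 841 characters left out ...]
': 0.75, 'qpos': array([-0.07024144,  0.52138273, -0.03630334,  1.59951693,  0.02120064,
        1.02112081, -0.11279296]), 'qd': array([-0.00031362,  0.00077063, -0.00173391,  0.00060968, -0.00089746,
       -0.00085337,  0.00049145]), 'joint_efforts': array([-9.34485070e-05, -9.26745343e+01,  1.97741367e+00, -3.70232749e+01,
        1.78784336e-02,  1.84229495e-03, -6.69362839e-05]), 'position': array([6.24977184e-01, 1.61374968e-06, 2.31295436e-01]), 'tool_rot': array([-3.14154964e+00,  2.70217093e-06,  1.57080542e+00]), 'force': array([-0.11276103,  0.4748657 ,  0.29963222]), 'moment': array([-0.01117171, -0.0201063 , -0.03278411]), 'finger_force': 0.0, 'grip_width': 0.08547503383029337}
```

View pics/wrist0.png

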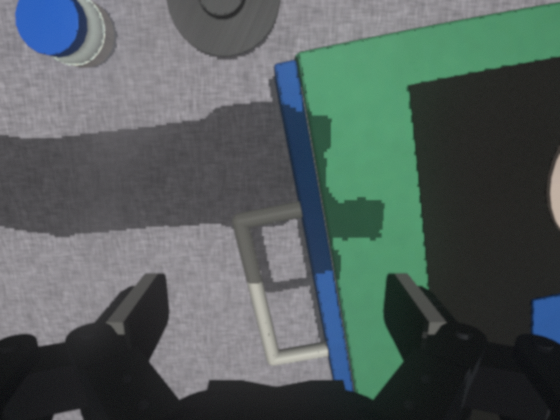

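View pics/side0.png

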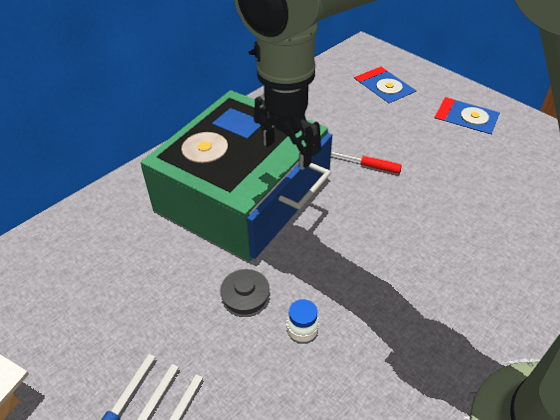

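The wrist picture shows the handle bar from about (241,222) to (275,358), with the drawer front's blue top edge running from (288,64) to (342,390). Jar and wheel are upper left, clear of the path.

```bash
python3 - <<'E'
from h import *
f=grab('wrist')
a=onz(f,241,221,.118);b=onz(f,275,358,.118);print('bar ends',a,b,np.linalg.norm(a-b),'mid',(a+b)/2)
d=a-b;print('yaw',np.degrees(np.arctan2(-d[0],d[1])))
for p in((276,68),(298,62),(301,54),(330,390),(352,390)):print(p,onz(f,*p,.139 if p!=(301,54) else .152))
g=grab('side')
for p in((329,172),(290,203)):print('side bar',onz(g,*p,.118))
g=grab('scene')
for p in((248,212),):print(proj(g,(a+b)/2),proj(g,a),proj(g,b))
m=optics.masks_of('paste_jar','wrist')
print('jar',onz(f,50,22,.065))
E
```

```text
bar ends [ 0.60055911 -0.00919045  0.118     ] [ 0.62524653 -0.12751263  0.118     ] 0.12087020664829348 mid [ 0.61290282 -0.06835154  0.118     ]
yaw 11.785439474962054
(276, 68) [0.62617519 0.09371781 0.139     ]
(298, 62) [0.63941619 0.09715754 0.139     ]
(301, 54) [0.64031988 0.09989729 0.152     ]
(330, 390) [ 0.66846866 -0.1416622   0.139     ]
(352, 390) [ 0.68583717 -0.14188603  0.139     ]
side bar [ 0.62246221 -0.12994068  0.118     ]
side bar [ 0.6177747 -0.0035673  0.118    ]
[245.94257635 220.59031476] [267.98523496 209.49438784] [222.74311316 232.26655328]
jar [0.44779131 0.13879711 0.065     ]
```

```bash
python3 -m handwheel '[{"dx":-3.4,"dy":-0.6,"claw":47},{"dx":-3.4,"dy":-0.6},{"wz":-0.094},{"wz":-0.094},{"dz":2},{}]' 30
python3 - <<'E'
from h import *
f=grab('wrist','w1.png')
E
```

```text
schema error: expected keys dx, dy, dz, wx, wy, wz, claw
```

View pics/w1.png

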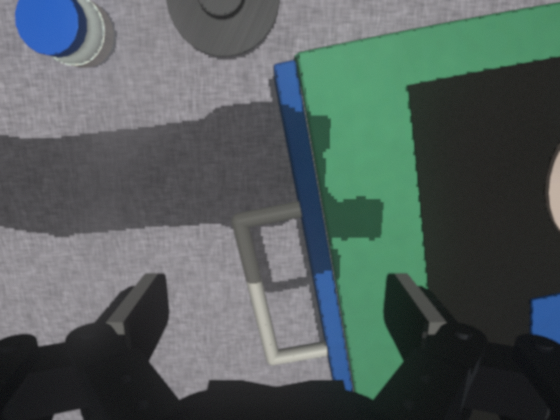

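The call was refused, so nothing moved and the picture is unchanged. Every row needs all the keys.

```bash
python3 -m handwheel '[{"dx":-3.4,"dy":-0.6,"dz":0,"wx":0,"wy":0,"wz":0,"claw":47},{"dx":-3.4,"dy":-0.6,"dz":0,"wx":0,"wy":0,"wz":0,"claw":47},{"dx":0,"dy":0,"dz":0,"wx":0,"wy":0,"wz":-0.094,"claw":47},{"dx":0,"dy":0,"dz":0,"wx":0,"wy":0,"wz":-0.094,"claw":47},{"dx":0,"dy":0,"dz":2,"wx":0,"wy":0,"wz":0,"claw":47},{"dx":0,"dy":0,"dz":0,"wx":0,"wy":0,"wz":0,"claw":47}]' 30
python3 - <<'E'
from h import *
f=grab('wrist','w2.png')
E
```

```text
clock: 1.75
position: [0.6123, -0.068, 0.2103]
tool_rot: [-3.14, -0.001, 1.759]
force: [0.7, 0.2, -0.3]
grip_width: 0.0402
finger_force: 0.0
```

View pics/w2.png

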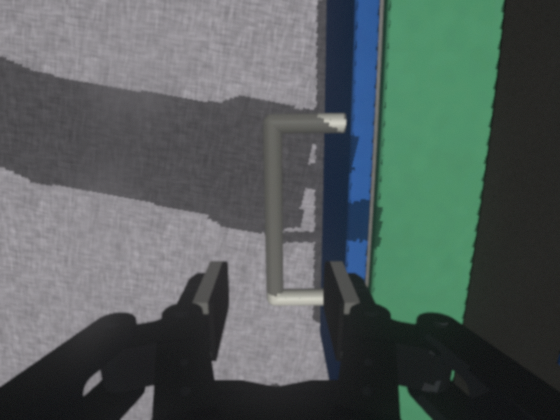

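The bar now runs almost vertically, from (273,122) to (276,297), between the two fingers. I'll re-measure it from here.

```bash
python3 - <<'E'
from h import *
f=grab('wrist')
a=onz(f,272,122,.118);b=onz(f,276,297,.118);print(a,b,'mid',(a+b)/2);d=a-b;print(np.degrees(np.arctan2(-d[0],d[1])),np.linalg.norm(d))
p=onz(f,379,0,.139);q=onz(f,370,270,.139);d=p-q;print('inner/top edge',p,q,np.degrees(np.arctan2(-d[0],d[1])))
E
```

```text
[ 0.59975459 -0.00777282  0.118     ] [ 0.624905   -0.12703218  0.118     ] mid [ 0.61232979 -0.0674025   0.118     ]
11.908518606503309 0.12188247516743303
inner/top edge [0.64420423 0.06663831 0.139     ] [ 0.67839465 -0.08577136  0.139     ] 12.643966767519766
```

```bash
python3 -m handwheel '[{"dx":0,"dy":0,"dz":3.7,"wx":0,"wy":0,"wz":-0.02,"claw":47},{"dx":0,"dy":0,"dz":3.7,"wx":0,"wy":0,"wz":0,"claw":47},{"dx":0,"dy":0,"dz":3.6,"wx":0,"wy":0,"wz":0,"claw":47},{"dx":0,"dy":0,"dz":0,"wx":0,"wy":0,"wz":0,"claw":0},{"dx":0,"dy":0,"dz":0,"wx":0,"wy":0,"wz":0,"claw":0},{"dx":0,"dy":0,"dz":0,"wx":0,"wy":0,"wz":0,"claw":0}]' 40
```

```text
clock: 2.6
position: [0.6107, -0.0684, 0.1019]
tool_rot: [-3.137, -0.001, 1.778]
force: [-12.5, -1.0, -12.3]
grip_width: 0.0102
finger_force: 39.3
```

```bash
python3 -m handwheel '[{"dx":0,"dy":-1.0,"dz":0,"wx":0,"wy":0,"wz":0,"claw":0},{"dx":0,"dy":-2.5,"dz":0,"wx":0,"wy":0,"wz":0,"claw":0},{"dx":0,"dy":-2.8,"dz":0,"wx":0,"wy":0,"wz":0,"claw":0},{"dx":0,"dy":-2.8,"dz":0,"wx":0,"wy":0,"wz":0,"claw":0},{"dx":0,"dy":-2.8,"dz":0,"wx":0,"wy":0,"wz":0,"claw":0},{"dx":0,"dy":-2.5,"dz":0,"wx":0,"wy":0,"wz":0,"claw":0},{"dx":0,"dy":-2,"dz":0,"wx":0,"wy":0,"wz":0,"claw":0},{"dx":0,"dy":0,"dz":0,"wx":0,"wy":0,"wz":0,"claw":0}]' 40
```

```text
clock: 3.6
position: [0.4502, -0.1012, 0.102]
tool_rot: [-3.139, -0.001, 1.779]
force: [-7.5, 8.4, -20.5]
grip_width: 0.0103
finger_force: 40.8
```

```bash
python3 -m handwheel '[{"dx":0,"dy":-0.3,"dz":0,"wx":0,"wy":0,"wz":0,"claw":0},{"dx":0,"dy":-0.3,"dz":0,"wx":0,"wy":0,"wz":0,"claw":0},{"dx":0,"dy":-0.2,"dz":0,"wx":0,"wy":0,"wz":0,"claw":0},{"dx":0,"dy":0,"dz":0,"wx":0,"wy":0,"wz":0,"claw":0}]' 40
```

```text
clock: 4.1
position: [0.4449, -0.1023, 0.102]
tool_rot: [3.141, -0.001, 1.78]
force: [2.6, 9.4, -26.5]
grip_width: 0.0103
finger_force: 40.3
```

```bash
python3 -m handwheel '[{"dx":0,"dy":-0.3,"dz":0.1,"wx":0,"wy":0,"wz":0,"claw":0},{"dx":0,"dy":-0.2,"dz":0.1,"wx":0,"wy":0,"wz":0,"claw":0},{"dx":0,"dy":0,"dz":0,"wx":0,"wy":0,"wz":0,"claw":0}]' 40
```

```text
clock: 4.47
position: [0.444, -0.1026, 0.1019]
tool_rot: [3.133, 0.0, 1.781]
force: [11.8, 17.0, -0.5]
grip_width: 0.0102
finger_force: 42.8
```

```bash
python3 -m handwheel '[{"dx":0,"dy":0.4,"dz":0,"wx":0,"wy":0,"wz":0,"claw":47},{"dx":0,"dy":0,"dz":0,"wx":0,"wy":0,"wz":0,"claw":47},{"dx":0,"dy":0,"dz":-2,"wx":0,"wy":0,"wz":0,"claw":47},{"dx":0,"dy":0,"dz":-4,"wx":0,"wy":0,"wz":0,"claw":47},{"dx":0,"dy":0,"dz":-5,"wx":0,"wy":0,"wz":0,"claw":0},{"dx":0,"dy":4,"dz":-3,"wx":0,"wy":0,"wz":0,"claw":0},{"dx":0,"dy":4,"dz":-1,"wx":0,"wy":0,"wz":0,"claw":0},{"dx":0,"dy":0,"dz":0,"wx":0,"wy":0,"wz":0,"claw":0}]' 40
python3 - <<'E'
from h import *
f=grab('wrist','w3.png')
for n in ('crown_left','fin_left','tray_handle'):
  for m in optics.masks_of(n,'wrist')[:4]:
    y,x=np.nonzero(m['region']); print(n,round(m['p'],2),m['rect'],x.mean().round(1),y.mean().round(1),onz(f,x.mean(),y.mean(),{'c':.122,'f':.13,'t':.118}[n[0]]))
E
```

```text
clock: 5.48
position: [0.524, -0.0866, 0.2504]
tool_rot: [3.139, 0.0, 1.78]
force: [-0.4, -0.1, -0.4]
grip_width: 0.0002
finger_force: 0.0
crown_left 0.71 [288.9, 57.2, 88.0, 56.9] 337.2 84.9 [0.5496602  0.00684527 0.122     ]
crown_left 0.21 [156.2, 1.9, 401.0, 395.5] 395.3 166.4 [ 0.6065956  -0.04000877  0.122     ]
fin_left 0.63 [287.3, 56.2, 91.0, 57.4] 337.0 85.2 [0.54844486 0.00586453 0.13      ]
fin_left 0.58 [283.8, 177.5, 89.0, 48.2] 332.3 201.3 [ 0.56531986 -0.07418206  0.13      ]
tray_handle 0.77 [159.7, 0.0, 351.4, 347.7] 351.9 152.0 [ 0.57288784 -0.03684411  0.118     ]
```

View pics/w3.png

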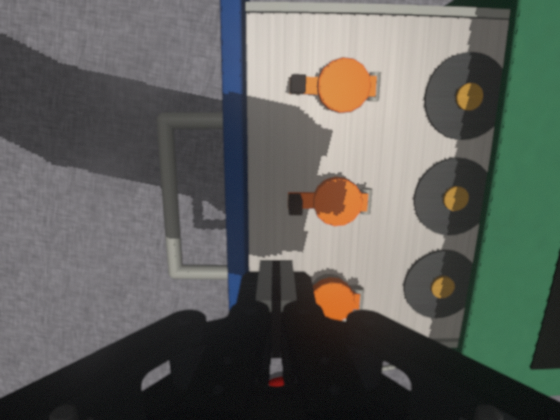

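The drawer is open. The crowns are at about (344,85), (339,202) and (335,301), and the fins sit to their left at (298,84) and (297,203).

```bash
python3 - <<'E'
from h import *
f=grab('wrist'); hsv=cv2.cvtColor(f['frame'],cv2.COLOR_BGR2HSV)
P=[onz(f,u,v,.124) for u,v in((344,85),(339,202),(335,301))]
print(P); print(np.linalg.norm(P[0]-P[1]),np.linalg.norm(P[1]-P[2]))
d=P[0]-P[2];print(np.degrees(np.arctan2(-d[0],d[1])))
for u,v in((298,84),(297,203)):print('fin top',onz(f,u,v,.138))
a=onz(f,165,122,.118);b=onz(f,175,272,.118);print('handle',(a+b)/2,np.linalg.norm(a-b))
m=(a+b)/2;y=np.radians(11.7);print('pred mid crown',m[:2]+.129*np.array([np.cos(y),np.sin(y)]))
s=monitor.observe();T=s['position'];ya=s['tool_rot'][2]
for p in P:
  w=(p-T); print('tool dx,dy cm',100*(w[0]*np.cos(ya)+w[1]*np.sin(ya)),100*(w[0]*np.sin(ya)-w[1]*np.cos(ya)))
E
```

```text
[array([0.55065751, 0.00633389, 0.124     ]), array([ 0.56806015, -0.07583634,  0.124     ]), array([ 0.58599761, -0.15738724,  0.124     ])]
0.08399284758285425 0.08350031622719066
12.180721925782839
fin top [ 0.51857458 -0.00080516  0.138     ]
fin top [ 0.53567776 -0.07983322  0.138     ]
handle [ 0.44152535 -0.10323037  0.118     ] 0.11933572777668125
pred mid crown [ 0.56784509 -0.07707081]
tool dx,dy cm 8.59425891035534 4.82295475890152
tool dx,dy cm 0.19498280079438146 4.83500822829382
tool dx,dy cm -8.154692522348059 4.9121451099692255
```

```bash
python3 -m handwheel '[{"dx":4.3,"dy":2.4,"dz":0,"wx":0,"wy":0,"wz":0,"claw":0},{"dx":4.3,"dy":2.4,"dz":0,"wx":0,"wy":0,"wz":0,"claw":0},{"dx":0,"dy":0,"dz":5,"wx":0,"wy":0,"wz":0,"claw":0},{"dx":0,"dy":0,"dz":4,"wx":0,"wy":0,"wz":0,"claw":0},{"dx":0,"dy":0,"dz":2.5,"wx":0,"wy":0,"wz":0,"claw":0},{"dx":0,"dy":0,"dz":0,"wx":0,"wy":0,"wz":0,"claw":0}]' 40
```

```text
clock: 6.48
position: [0.5499, 0.0064, 0.1331]
tool_rot: [-3.138, -0.0, 1.778]
force: [0.4, 0.0, -0.4]
grip_width: -0.0002
finger_force: 0.0
```

```bash
python3 -m handwheel '[{"dx":0,"dy":0,"dz":0.5,"wx":0,"wy":0,"wz":0,"claw":0},{"dx":0,"dy":0,"dz":0.5,"wx":0,"wy":0,"wz":0,"claw":0},{"dx":0,"dy":0,"dz":0.2,"wx":0,"wy":0,"wz":0,"claw":0},{"dx":0,"dy":0,"dz":0,"wx":0,"wy":0,"wz":0,"claw":0}]' 40
```

```text
clock: 6.98
position: [0.5515, 0.0068, 0.1228]
tool_rot: [3.141, 0.0, 1.779]
force: [-1.2, -0.3, 3.1]
grip_width: -0.0001
finger_force: 1.7
```

```bash
python3 -m handwheel '[{"dx":0,"dy":0,"dz":0.2,"wx":0,"wy":0,"wz":0,"claw":0},{"dx":0,"dy":0,"dz":0.2,"wx":0,"wy":0,"wz":0,"claw":0},{"dx":0,"dy":0,"dz":0,"wx":0,"wy":0,"wz":0,"claw":0}]' 40
```

```text
clock: 7.35
position: [0.5515, 0.0068, 0.1188]
tool_rot: [3.141, 0.0, 1.779]
force: [-0.2, -0.2, 4.7]
grip_width: -0.0002
finger_force: 2.3
```

```bash
python3 -m handwheel '[{"dx":0,"dy":0,"dz":0.2,"wx":0,"wy":0,"wz":0,"claw":0},{"dx":0,"dy":0,"dz":0.2,"wx":0,"wy":0,"wz":0,"claw":0},{"dx":0,"dy":0,"dz":0,"wx":0,"wy":0,"wz":0,"claw":0}]' 40
```

```text
clock: 7.72
position: [0.5516, 0.0067, 0.1152]
tool_rot: [3.141, 0.0, 1.779]
force: [-4.0, 0.2, 14.7]
grip_width: -0.0002
finger_force: 7.7
```

```bash
python3 -m handwheel '[{"dx":0,"dy":0,"dz":0.1,"wx":0,"wy":0,"wz":0,"claw":0},{"dx":0,"dy":0,"dz":0,"wx":0,"wy":0,"wz":0,"claw":0},{"dx":0,"dy":0,"dz":-3,"wx":0,"wy":0,"wz":0,"claw":0},{"dx":-4.3,"dy":0,"dz":-1,"wx":0,"wy":0,"wz":0,"claw":0},{"dx":-4.2,"dy":0,"dz":0.5,"wx":0,"wy":0,"wz":0,"claw":0},{"dx":0,"dy":0,"dz":2,"wx":0,"wy":0,"wz":0,"claw":0},{"dx":0,"dy":0,"dz":0,"wx":0,"wy":0,"wz":0,"claw":0}]' 40
```

```text
clock: 8.6
position: [0.568, -0.0764, 0.1274]
tool_rot: [-3.14, -0.001, 1.778]
force: [0.3, -0.3, 0.6]
grip_width: -0.0
finger_force: 0.0
```

```bash
python3 -m handwheel '[{"dx":0,"dy":0,"dz":0.4,"wx":0,"wy":0,"wz":0,"claw":0},{"dx":0,"dy":0,"dz":0.3,"wx":0,"wy":0,"wz":0,"claw":0},{"dx":0,"dy":0,"dz":0.2,"wx":0,"wy":0,"wz":0,"claw":0},{"dx":0,"dy":0,"dz":0,"wx":0,"wy":0,"wz":0,"claw":0}]' 40
```

```text
clock: 9.1
position: [0.5703, -0.0757, 0.1218]
tool_rot: [3.138, 0.001, 1.78]
force: [-6.0, 2.8, 31.6]
grip_width: 0.0
finger_force: 15.7
```

```bash
python3 -m handwheel '[{"dx":0,"dy":0,"dz":-3,"wx":0,"wy":0,"wz":0,"claw":0},{"dx":-4.2,"dy":0,"dz":-0.5,"wx":0,"wy":0,"wz":0,"claw":0},{"dx":-4.2,"dy":0,"dz":0.5,"wx":0,"wy":0,"wz":0,"claw":0},{"dx":0,"dy":0,"dz":2.1,"wx":0,"wy":0,"wz":0,"claw":0},{"dx":0,"dy":0,"dz":0,"wx":0,"wy":0,"wz":0,"claw":0}]' 40
```

```text
clock: 9.72
position: [0.5855, -0.1581, 0.1275]
tool_rot: [-3.14, -0.001, 1.779]
force: [-0.0, -0.5, 1.1]
grip_width: 0.0004
finger_force: 0.0
```

```bash
python3 -m handwheel '[{"dx":0,"dy":0,"dz":0.2,"wx":0,"wy":0,"wz":0,"claw":0},{"dx":0,"dy":0,"dz":0.2,"wx":0,"wy":0,"wz":0,"claw":0},{"dx":0,"dy":0,"dz":0.2,"wx":0,"wy":0,"wz":0,"claw":0},{"dx":0,"dy":0,"dz":0.2,"wx":0,"wy":0,"wz":0,"claw":0},{"dx":0,"dy":0,"dz":0,"wx":0,"wy":0,"wz":0,"claw":0}]' 40
```

```text
clock: 10.35
position: [0.587, -0.1582, 0.1221]
tool_rot: [3.139, 0.001, 1.779]
force: [-5.8, 3.6, 24.1]
grip_width: -0.0
finger_force: 12.3
```

The left bolt sank about 8 mm, and the middle and right ones are tight. Next I lift, travel to above the left fin and turn the tool a quarter.

```bash
python3 -m handwheel '[{"dx":0,"dy":0,"dz":-5,"wx":0,"wy":0,"wz":0,"claw":0},{"dx":3,"dy":0,"dz":-4,"wx":0,"wy":0,"wz":0,"claw":0},{"dx":5,"dy":0,"dz":-2,"wx":0,"wy":0,"wz":0,"claw":47},{"dx":5,"dy":-1.6,"dz":0,"wx":0,"wy":0,"wz":0,"claw":47},{"dx":3.8,"dy":-1.7,"dz":0,"wx":0,"wy":0,"wz":0,"claw":47},{"dx":0,"dy":0,"dz":0,"wx":0,"wy":0,"wz":0.174,"claw":47},{"dx":0,"dy":0,"dz":0,"wx":0,"wy":0,"wz":0.174,"claw":47},{"dx":0,"dy":0,"dz":0,"wx":0,"wy":0,"wz":0.174,"claw":47}]' 40
```

```text
clock: 11.35
position: [0.5191, -0.0007, 0.2306]
tool_rot: [3.141, -0.0, 1.251]
force: [-0.5, 0.2, -0.6]
grip_width: 0.0404
finger_force: 0.0
```

```bash
python3 -m handwheel '[{"dx":0,"dy":0,"dz":0,"wx":0,"wy":0,"wz":0.174,"claw":47},{"dx":0,"dy":0,"dz":0,"wx":0,"wy":0,"wz":0.174,"claw":47},{"dx":0,"dy":0,"dz":0,"wx":0,"wy":0,"wz":0.174,"claw":47},{"dx":0,"dy":0,"dz":0,"wx":0,"wy":0,"wz":0.174,"claw":47},{"dx":0,"dy":0,"dz":0,"wx":0,"wy":0,"wz":0.174,"claw":47},{"dx":0,"dy":0,"dz":0,"wx":0,"wy":0,"wz":0.174,"claw":47},{"dx":0,"dy":0,"dz":0,"wx":0,"wy":0,"wz":0,"claw":47}]' 40
python3 - <<'E'
from h import *
f=grab('wrist','w4.png'); print(monitor.observe()['qpos'])
for X in ((.5184,-.0004,.130),(.5507,.0063,.116)): print(proj(f,X))
E
```

```text
clock: 12.22
position: [0.5191, -0.0006, 0.2304]
tool_rot: [3.141, -0.0, 0.214]
force: [-0.3, -0.5, -0.8]
grip_width: 0.0396
finger_force: 0.0
[-0.25321916  0.3591831   0.18132587  1.88572749 -0.08068301  0.90346223
 -1.38681739]
[274.09222144 216.64864372]
[274.53824474 166.1034107 ]
```

View pics/w4.png

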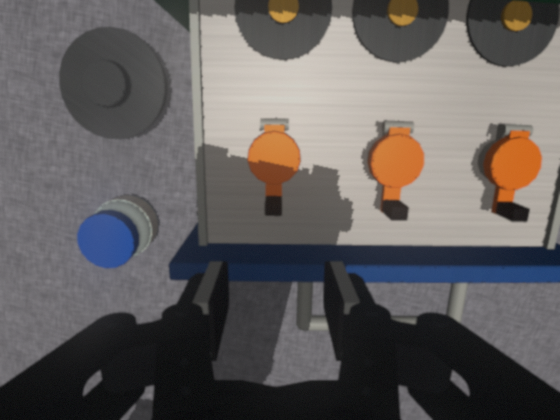

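The left fin top is at (273,205) and its crown at (274,157). That is about 10 px further back than I predicted, so the drawer may have slid in a little. I'll measure it.

```bash
python3 - <<'E'
from h import *
f=grab('wrist')
for n,u,v,z in(('cl',274,157,.116),('cm',397,160,.124),('cr',515,163,.124),('finL',273,205,.130),('edge outerface',275,277,.125),('h1',308,323,.118),('h2',455,320,.118)):print(n,onz(f,u,v,z))
g=grab('scene','s4.png')
print(proj(g,(.4446,-.1025,.118)),[m['rect'] for m in optics.masks_of('tray_handle','scene')[:1]],[ (m['p'],m['rect']) for m in optics.masks_of('crown_left','scene')[:3]])
for X in((.5507,.0063,.116),(.568,-.0758,.124),(.586,-.1574,.124)):print(proj(g,X))
E
```

```text
cl [0.55684241 0.00812445 0.116     ]
cm [ 0.57410112 -0.07416152  0.124     ]
cr [ 0.59080216 -0.15650413  0.124     ]
finL [0.52636119 0.00209647 0.13      ]
edge outerface [ 0.47157195 -0.0113154   0.125     ]
h1 [ 0.43466461 -0.04626995  0.118     ]
h2 [ 0.46154526 -0.16184455  0.118     ]
[207.36579493 180.55228455] [[157.1, 159.7, 143.3, 115.7]] [(0.59, [259.2, 185.5, 15.6, 17.8])]
[265.53785859 195.06725852]
[235.47150979 207.07386213]
[203.62189009 222.7857198 ]
```

View pics/s4.png

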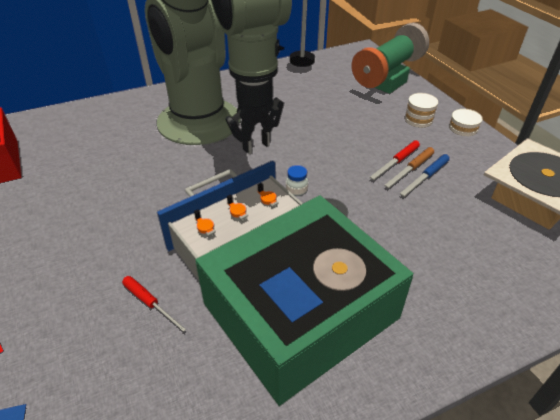

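The cameras agree that tapping pushed the drawer in by about 6 mm. I'll hook the handle with shut fingers and pull it back to the stop.

```bash
python3 -m handwheel '[{"dx":-2.3,"dy":2.9,"dz":0,"wx":0,"wy":0,"wz":0,"claw":0},{"dx":-2.3,"dy":2.9,"dz":0,"wx":0,"wy":0,"wz":0,"claw":0},{"dx":-2.3,"dy":2.8,"dz":0,"wx":0,"wy":0,"wz":0,"claw":0},{"dx":0,"dy":0,"dz":4,"wx":0,"wy":0,"wz":0,"claw":0},{"dx":0,"dy":0,"dz":3,"wx":0,"wy":0,"wz":0,"claw":0},{"dx":0,"dy":0,"dz":0,"wx":0,"wy":0,"wz":0,"claw":0}]' 40
```

```text
clock: 13.22
position: [0.4688, -0.0996, 0.1591]
tool_rot: [-3.141, 0.003, 0.214]
force: [-0.1, 0.2, 0.0]
grip_width: 0.0003
finger_force: 0.0
```

```bash
python3 -m handwheel '[{"dx":0,"dy":0,"dz":2.2,"wx":0,"wy":0,"wz":0,"claw":0},{"dx":0,"dy":0,"dz":2.2,"wx":0,"wy":0,"wz":0,"claw":0},{"dx":0,"dy":0,"dz":2,"wx":0,"wy":0,"wz":0,"claw":0},{"dx":-0.4,"dy":0,"dz":0,"wx":0,"wy":0,"wz":0,"claw":0},{"dx":0,"dy":0,"dz":0,"wx":0,"wy":0,"wz":0,"claw":0}]' 40
```

```text
clock: 13.85
position: [0.4662, -0.1007, 0.0975]
tool_rot: [3.141, -0.001, 0.213]
force: [-0.5, 0.5, 0.6]
grip_width: 0.0004
finger_force: 0.0
```

```bash
python3 -m handwheel '[{"dx":-0.4,"dy":0,"dz":0,"wx":0,"wy":0,"wz":0,"claw":0},{"dx":-0.4,"dy":0,"dz":0,"wx":0,"wy":0,"wz":0,"claw":0},{"dx":-0.3,"dy":0,"dz":0,"wx":0,"wy":0,"wz":0,"claw":0},{"dx":0,"dy":0,"dz":0,"wx":0,"wy":0,"wz":0,"claw":0}]' 40
```

```text
clock: 14.35
position: [0.4608, -0.1018, 0.0978]
tool_rot: [3.139, -0.011, 0.215]
force: [30.5, 7.6, -16.8]
grip_width: 0.0001
finger_force: 15.4
```

```bash
python3 -m handwheel '[{"dx":-0.3,"dy":0,"dz":0,"wx":0,"wy":0,"wz":0,"claw":0},{"dx":-0.2,"dy":0,"dz":0,"wx":0,"wy":0,"wz":0,"claw":0},{"dx":0,"dy":0,"dz":0,"wx":0,"wy":0,"wz":0,"claw":0}]' 40
```

```text
clock: 14.72
position: [0.4606, -0.1018, 0.0983]
tool_rot: [3.137, -0.019, 0.217]
force: [55.9, 14.3, -40.0]
grip_width: 0.0004
finger_force: 29.2
```

The drawer is at its stop: the force rose with no further motion. I'll back off, rise and go above the left fin.

```bash
python3 -m handwheel '[{"dx":1.2,"dy":0,"dz":0,"wx":0,"wy":0,"wz":0,"claw":0},{"dx":0,"dy":0,"dz":-5,"wx":0,"wy":0,"wz":0,"claw":0},{"dx":0,"dy":0,"dz":-5,"wx":0,"wy":0,"wz":0,"claw":0},{"dx":2.4,"dy":-2.9,"dz":-1.5,"wx":0,"wy":0,"wz":0,"claw":47},{"dx":2.4,"dy":-2.9,"dz":0,"wx":0,"wy":0,"wz":0,"claw":47},{"dx":2.4,"dy":-2.9,"dz":0,"wx":0,"wy":0,"wz":0,"claw":47},{"dx":0,"dy":0,"dz":0,"wx":0,"wy":0,"wz":0,"claw":47},{"dx":0,"dy":0,"dz":0,"wx":0,"wy":0,"wz":0,"claw":47}]' 40
python3 - <<'E'
from h import *
f=grab('wrist','w5.png')
cv2.imwrite('pics/w5c.png',f['frame'][60:380,180:560])
for X in ((.5184,-.0004,.130),(.5507,.0063,.116)): print(proj(f,X))
E
```

```text
clock: 15.72
position: [0.5135, -0.0016, 0.2114]
tool_rot: [3.141, 0.0, 0.212]
force: [-1.3, -0.8, 0.8]
grip_width: 0.0402
finger_force: 0.0
[274.2906459  216.41185848]
[274.6856845  161.66485242]
```

View pics/w5c.png

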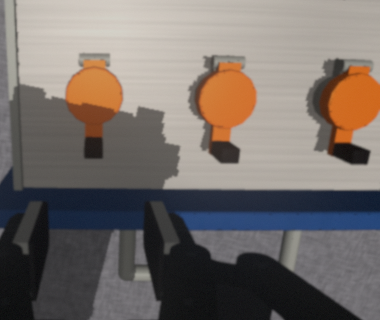

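Full-frame, the left fin top is at about (273,208) and the crown at (274,156). The pads' 22 mm width leaves tolerance for the remaining few mm.

```bash
python3 - <<'E'
from h import *
f=grab('wrist')
F=onz(f,273,208,.130);print(F,onz(f,274,156,.116),'mid',onz(f,407,158,.124))
s=monitor.observe();T=s['position'];ya=s['tool_rot'][2];w=F-T
print(100*(w[0]*np.cos(ya)+w[1]*np.sin(ya)),100*(w[0]*np.sin(ya)-w[1]*np.cos(ya)),T,np.round(s['qpos'],2))
E
```

```text
[0.52364974 0.00124369 0.13      ] [0.5542027  0.00716706 0.116     ] mid [ 0.57177292 -0.07494485  0.124     ]
1.0497592978587975 -0.1063297380555773 [ 0.51360942 -0.00200006  0.21147732] [-0.26  0.38  0.19  1.92 -0.09  0.85 -1.38]
```

```bash
python3 -m handwheel '[{"dx":0.85,"dy":-0.1,"dz":2,"wx":0,"wy":0,"wz":0,"claw":47},{"dx":0,"dy":0,"dz":3,"wx":0,"wy":0,"wz":0,"claw":47},{"dx":0,"dy":0,"dz":3,"wx":0,"wy":0,"wz":0,"claw":47},{"dx":0,"dy":0,"dz":1.8,"wx":0,"wy":0,"wz":0,"claw":47},{"dx":0,"dy":0,"dz":0,"wx":0,"wy":0,"wz":0,"claw":0},{"dx":0,"dy":0,"dz":0,"wx":0,"wy":0,"wz":0,"claw":0},{"dx":0,"dy":0,"dz":0,"wx":0,"wy":0,"wz":0,"claw":0}]' 25
```

```text
clock: 16.7
position: [0.522, 0.0016, 0.114]
tool_rot: [-3.141, -0.0, 0.213]
force: [-3.8, 0.1, -0.3]
grip_width: 0.0107
finger_force: 28.5
```

```bash
python3 - <<'E'
from h import *
r=np.hypot(56,14);a0=np.pi-np.arctan2(14,56);N=16
def T(th,ph):
    a=a0-th; return r*np.array([np.cos(a),np.sin(a)])+8*np.array([-np.sin(ph),-np.cos(ph)])
TH=np.linspace(0,1.3,N+1);PH=np.linspace(0,.7,N+1)
for i in range(N):
    d=(T(TH[i+1],PH[i+1])-T(TH[i],PH[i]))/10;c,s=np.cos(PH[i]),np.sin(PH[i])
    print(i+1,'dx %.2f dz %.2f wy %.3f'%(d@[c,-s],d@[-s,-c],-.7/N))
E
```

```text
1 dx 0.10 dz -0.45 wy -0.044
2 dx 0.11 dz -0.45 wy -0.044
3 dx 0.13 dz -0.44 wy -0.044
4 dx 0.15 dz -0.43 wy -0.044
5 dx 0.16 dz -0.43 wy -0.044
6 dx 0.18 dz -0.42 wy -0.044
7 dx 0.19 dz -0.41 wy -0.044
8 dx 0.21 dz -0.40 wy -0.044
9 dx 0.22 dz -0.39 wy -0.044
10 dx 0.24 dz -0.38 wy -0.044
11 dx 0.25 dz -0.37 wy -0.044
12 dx 0.27 dz -0.36 wy -0.044
13 dx 0.28 dz -0.35 wy -0.044
14 dx 0.29 dz -0.34 wy -0.044
15 dx 0.30 dz -0.32 wy -0.044
16 dx 0.32 dz -0.31 wy -0.044
```

```bash
python3 -m handwheel '[{"dx":0.10,"dy":0,"dz":-0.45,"wx":0,"wy":-0.044,"wz":0,"claw":0},{"dx":0.11,"dy":0,"dz":-0.45,"wx":0,"wy":-0.044,"wz":0,"claw":0},{"dx":0.13,"dy":0,"dz":-0.44,"wx":0,"wy":-0.044,"wz":0,"claw":0},{"dx":0.15,"dy":0,"dz":-0.43,"wx":0,"wy":-0.044,"wz":0,"claw":0},{"dx":0,"dy":0,"dz":0,"wx":0,"wy":0,"wz":0,"claw":0}]' 25
```

```text
clock: 17.32
position: [0.5283, 0.0031, 0.1308]
tool_rot: [3.141, 0.176, 0.213]
force: [-0.4, 1.3, -3.3]
grip_width: 0.0114
finger_force: 27.9
```

```bash
python3 -m handwheel '[{"dx":0.16,"dy":0,"dz":-0.43,"wx":0,"wy":-0.044,"wz":0,"claw":0},{"dx":0.18,"dy":0,"dz":-0.42,"wx":0,"wy":-0.044,"wz":0,"claw":0},{"dx":0.19,"dy":0,"dz":-0.41,"wx":0,"wy":-0.044,"wz":0,"claw":0},{"dx":0.21,"dy":0,"dz":-0.40,"wx":0,"wy":-0.044,"wz":0,"claw":0},{"dx":0,"dy":0,"dz":0,"wx":0,"wy":0,"wz":0,"claw":0}]' 25
```

```text
clock: 17.95
position: [0.5388, 0.0052, 0.1446]
tool_rot: [3.142, 0.352, 0.213]
force: [-3.2, 0.6, -2.7]
grip_width: 0.011
finger_force: 27.4
```

```bash
python3 -m handwheel '[{"dx":0.22,"dy":0,"dz":-0.39,"wx":0,"wy":-0.044,"wz":0,"claw":0},{"dx":0.24,"dy":0,"dz":-0.38,"wx":0,"wy":-0.044,"wz":0,"claw":0},{"dx":0.25,"dy":0,"dz":-0.37,"wx":0,"wy":-0.044,"wz":0,"claw":0},{"dx":0.27,"dy":0,"dz":-0.36,"wx":0,"wy":-0.044,"wz":0,"claw":0},{"dx":0,"dy":0,"dz":0,"wx":0,"wy":0,"wz":0,"claw":0}]' 25
```

```text
clock: 18.58
position: [0.5532, 0.0082, 0.1543]
tool_rot: [3.141, 0.528, 0.212]
force: [-3.8, -0.9, 0.7]
grip_width: 0.0113
finger_force: 27.2
```

Forces are low. I'll finish the arc.

```bash
python3 -m handwheel '[{"dx":0.28,"dy":0,"dz":-0.35,"wx":0,"wy":-0.044,"wz":0,"claw":0},{"dx":0.29,"dy":0,"dz":-0.34,"wx":0,"wy":-0.044,"wz":0,"claw":0},{"dx":0.30,"dy":0,"dz":-0.32,"wx":0,"wy":-0.044,"wz":0,"claw":0},{"dx":0.32,"dy":0,"dz":-0.31,"wx":0,"wy":-0.044,"wz":0,"claw":0},{"dx":0,"dy":0,"dz":0,"wx":0,"wy":0,"wz":0,"claw":0}]' 25
python3 - <<'E'
from h import *
f=grab('wrist','w6.png');g=grab('side');s=grab('scene')
def crop(f,X,r=60):
    u,v=proj(f,X).astype(int);return cv2.resize(f['frame'][max(v-r,0):v+r,max(u-r,0):u+r],(400,400))
X=(.55,-.03,.13)
cv2.imwrite('pics/v6.png',np.hstack([crop(g,X),crop(s,X)]))
print(monitor.observe()['qpos'])
E
```

```text
clock: 19.2
position: [0.5701, 0.0118, 0.1585]
tool_rot: [3.141, 0.703, 0.212]
force: [-2.9, -1.0, -0.5]
grip_width: 0.011
finger_force: 26.5
[-0.25456717  0.94117295  0.21022831  1.22678118 -0.07670204  1.68533373
 -1.40703438]
```

View pics/v6.png

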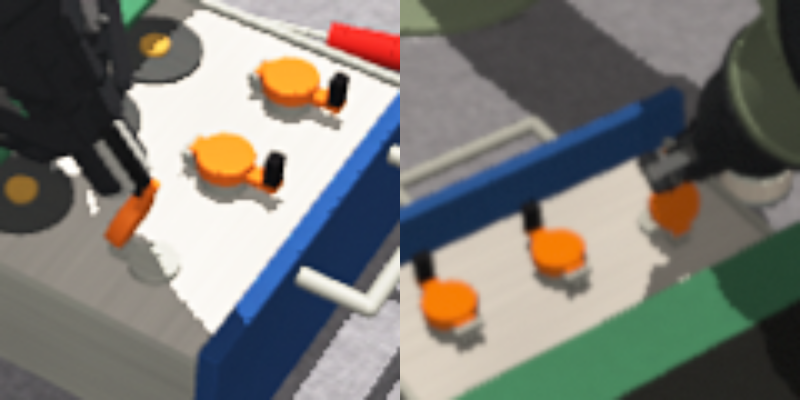

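The side and scene crops show the left cap standing nearly upright in the fingers, with the other two caps shut. One last check of drawer travel against the earlier scene picture, where the drawer was about 6 mm in.

```bash
python3 - <<'E'
from h import *
a=cv2.imread('pics/s4.png');f=grab('scene');b=f['frame']
t=cv2.resize(a[190:245,160:210],None,fx=8,fy=8,interpolation=cv2.INTER_CUBIC)
B=cv2.resize(b[180:255,150:220],None,fx=8,fy=8,interpolation=cv2.INTER_CUBIC)
_,v,_,l=cv2.minMaxLoc(cv2.matchTemplate(B,t,cv2.TM_CCOEFF_NORMED));print('shift px',v,l[0]/8-10,l[1]/8-10)
p=np.array([.47,-.15,.13]);print('per 6mm out',proj(f,p-.006*np.array([.979,.203,0]))-proj(f,p))
E
```

```text
shift px 0.998341977596283 -0.375 -0.5
per 6mm out [-1.23287708 -1.3408848 ]
```

```bash
python3 -c "from workcell import job_done; print(job_done())"
```

```text
the job is handed in; nothing more can be done
None
```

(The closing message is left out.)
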